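Free the desk carousel, turn the glue bottle to the front and hold it there

ROBOT

A 6-joint arm with a two-finger parallel gripper is mounted at the origin on a cart in front of the work surface, level with it; the furniture and walls round the work are solid. World frame = base frame: x ahead of the robot, y to its left, z up, the work surface at z = 0. Lengths are in m, angles in degrees, forces in N, time in s.
With the tool pointing down it reaches from about 0.35 to 0.875 m from the base axis. Payload 4.2 kg.
Tool frame: the origin (TCP) lies at the very end of the fingers, on their centre line; the grasp point (between the pads) lies 19 mm behind it; z points along the fingers, y is the line along which they close (so a half turn about z gives the same grasp; the last joint's range is limited). The gripper opens to 87 mm and grips with 3 to 60 N. Pads are 19 mm wide; open, the fingers measure 117 mm over their backs; the gripper's body (75 mm by 190 mm) begins 51 mm behind the grasp point.
Start: joints at [-57.433, 22.042, 0.453, 0, -68.411, -14.817], TCP at [0.191, -0.595, 0.223] pointing down, gripper open.
Joint ranges: [-179.83, 179.83], [-69.29, 118.12], [-61.27, 80.66], [-181.25, 117.63], [-171.15, -9.14], [-177.46, 177.46]. Speed limits (degrees/s): [159.86, 159.86, 180, 180, 180, 180].

INTERFACE

Orientations are given as a 3x3 rotation matrix whose columns are the frame's x, y, z axes.
In Python, from station import sense, optics, r gives the robot as it stands. The module is installed in compiled form; this text tells all that it offers.
- The arm moves only by the shell command python3 -m pendant 'ROWS' [OPENING]. ROWS is JSON, a list that holds one entry, the list of rows, each a list of 4 numbers: the shift along the tool's x, y, z normalised to -1 to 1, where 1 is 100 mm, then the turn about the tool's z normalised to -1 to 1, where 1 is 2 rad. A call has 1 to 8 rows; each row is the pose to reach, as a shift and turn from the pose commanded when the call began, along the tool's axes at that moment; what a row does not reach only later rows make up. A row lasts 1/10 s, in which the tool goes at most 50 mm and 8.59 degrees, less where a joint would pass 70% of its speed; a pose out of reach is approached as far as the arm can. A call with a number of a shift or a turn outside -1 to 1 is refused whole. A call with a gripper value outside its range is refused whole. OPENING is the closure, from 0 (fully open) to 1 (shut), set as the call begins (- or left out, the last holds). The fingers move at their own pace and stop on an object; the grip force is fixed at half the most. Time passes only in rows, so rows that repeat a pose let the fingers close. It gives the time, the measured TCP pose, the force, the opening and the grip force at its end, in the units of the state.
- sense(): the state, without advancing time (a new reading comes with each control period).
- optics.capture(name): name is "side" or "top"; returns the picture (384x512x3 uint8, red, green, blue); there is no depth.
- optics.get_calibration(name): a dict with "camera_matrix" (3x3 intrinsics, pixels), "camera_from_world" (4x4, takes a point from world to camera coordinates). Camera axes: x right, y down, z forward; pixel columns grow to the right and rows downward; lengths in m; the calibration is good to about 2 mm. A picture is of the moment at which its call begins. get_calibration takes no time and is no camera call.
- r.finish_job(): hands the job in; it is judged then, once.
The state is a dict: "time_s": time; "joints": joint angles; "joint_velocities": joint speeds; "effort": joint torques, N m; "tcp_pos": TCP position; "ee_rot": TCP orientation; "wrist_force": force on the tool from outside, world axes, zero at the start; "moment": the same for the moment, N m; "gripper_width": opening from 0.0 (shut) to 1.0 (fully open); "gripper_force": force on a finger pad.
Only numpy, scipy, OpenCV 4.12 (cv2) and the standard library are available. Lean on these libraries where they do the work, as an engineer would, in place of code of your own. Each camera call takes 0.05 s, during which the arm holds its last target. There are 200 camera calls.

TASK

Knock the carousel's stop pin fully down with the mallet (not with the gripper), then stand the mallet back on the desk on its head, clear of the carousel. Then turn the carousel's tray by its upright grip post until the glue bottle stands right at the front pointer of the foot, and finish still gripping the post, holding the tray still there; leave the stapler, the tape roll and the mouse where they are.

Things in the scene. Friction and masses are not known exactly. Their poses are not given: they have to be found in the camera images.
- carousel: Fixed foot of a desk carousel: black dish 200 mm across, origin on the desk under its centre (the tray's vertical turning axis), z up. Its front is its own -x side, where a flat aluminium pointer, 10 mm high, reaches 165 mm from the centre. On its own -y side, 158 mm out, a round housing, 36 mm across, 22 mm high, holds the stop pin. The tray on it is 230 mm across, its floor 44 and its rim 49 mm above the desk.
- tray_turn (a joint): Turn of the tray relative to the foot, rad: 0 with the glue bottle exactly at the front pointer, growing anticlockwise seen from above; range -0.35 to 1.9; starts between 0.9 and 1.6, so it must be turned clockwise seen from above. With the stop pin up it cannot go below about 0.5. It turns against light friction (about 1 N at the post) and stays where it is left.
- post_top (a point): Centre of the top of the tray's grip post: upright round steel bar, 16 mm across, 85 mm from the turning axis, directly opposite the glue bottle; top 122 mm above the desk, 78 mm above the tray floor (the lowest 6 mm is a collar 28 mm across).
- front_mark (a point): Tip region of the front pointer on the foot, 161 mm from the turning axis, 10 mm above the desk.
- pin_slide (a joint): How far the stop pin is pressed down, m: 0 up, 0.024 fully down. It takes about 7 N and stays where it is left.
- pin_top (a point): Centre of the top face of the stop pin's cap; 56 mm above the desk when up, 32 mm when down.
- mallet: Small mallet, 0.18 to 0.29 kg, standing on one face of its black rubber head: upright cylinder 38 mm across, 60 mm high; origin at the centre of its underside, z up. A level square wooden handle, 18 x 18 mm, runs along its own +x to 130 mm from the head's axis, its middle 35 mm above the underside.
- mallet_grip (a point): Middle of the mallet's handle close to the head, 48 mm from the head's axis and 35 mm above its underside; good place to grip across the handle from above.
- stapler: Black desk stapler, 36 x 146 x 56 mm, a bystander; origin at the centre of its underside.
- tape: Roll of brown tape lying flat, 92 mm across, 48 mm high, a bystander; origin at the centre of its underside.
- mouse: Black computer mouse, 114 x 62 x 46 mm, a bystander; origin at the centre of its underside.
- grip_post: The same grip post of the tray; origin at its foot on the tray floor, 44 mm above the desk, 78 mm below its top.
- glue: White glue bottle with a nozzle, the tallest thing on the tray, 35 mm across, 112 mm high, held in a collar on the tray 72 mm from the turning axis; origin at the centre of its underside, 44 mm above the desk.
- big_pot: Lidded pot held in a collar on the tray, 58 mm across, 50 mm high (top 94 mm above the desk); origin at the centre of its underside.
- small_pot: Smaller lidded pot held in a collar on the tray, 44 mm across, 35 mm high (top 79 mm above the desk); origin at the centre of its underside.
- lug_tip (a point): Outer end of the steel lug, 12 mm wide, that sticks out of the tray's edge to 168 mm from the axis, 36 to 45 mm above the desk; the raised stop pin blocks its way, the lowered pin lets it pass over.
- pin: Upright steel stop pin: shaft 12 mm across with a flat round cap 22 mm across, 6 mm thick; origin on its axis 34 mm below the cap's top, z up.

How it is judged:
By the outcome, as a careful person would: the job done as asked, in the order asked, and still so for the second after the job is handed in, while the arm keeps its last pose, push and grip.
It also fails if it takes over 48 s, if anything falls off the work surface, if the arm or the gripper's body presses on something with over 40 N, if the wrist force passes 120 N, or if a joint passes its speed limit or range.

## Working session

There is one attempt and no reset: what is moved stays moved. The work goes in short steps, Python scripts to look and compute and a shell command to move; the robot and the scene stay as the last step left them, time stands still between calls to the robot, and variables do not carry over. Pictures are saved under pics/ and viewed, at most 10 in all, crops included, and the job is handed in when it is done.

```bash
mkdir -p pics; python3 - <<'E'
from station import sense, optics
import cv2
s=sense(); print(s)
for n in("side","top"):
    im=optics.capture(n); cv2.imwrite(f"pics/{n}0.png",cv2.resize(im[:,:,::-1],(800,600),interpolation=cv2.INTER_CUBIC))
    cv2.imwrite(f"pics/raw_{n}0.png",im[:,:,::-1])
    print(optics.get_calibration(n))
E
```

```text
{'time_s': 0.0, 'joints': array([-5.74324361e+01,  2.20910203e+01,  3.81197704e-01, -2.86448181e-02,
       -6.84103236e+01, -1.48159633e+01]), 'joint_velocities': array([-0.01108534,  0.09167816,  0.0610311 ,  0.02653299,  0.09949136,
       -0.07272654]), 'effort': array([ 1.01416848e-03, -3.90665960e+01,  1.87414616e+01,  4.22019035e+00,
        1.10729516e-02, -1.84137889e-04]), 'tcp_pos': array([ 0.19039187, -0.59467834,  0.22146744]), 'ee_rot': array([[-9.52443470e-01, -3.04714444e-01, -7.36975928e-04],
       [-3.04715323e-01,  9.52441338e-01,  2.01741764e-03],
       [ 8.71900435e-05,  2.14604412e-03, -9.99997693e-01]]), 'wrist_force': array([0.03372794, 0.09235162, 0.28800702]), 'moment': array([-0.04962623, -0.0182794 ,  0.01695823]), 'gripper_force': 0.0, 'gripper_width': 1.0005634220501591}
{'camera_matrix': array([[385.4763634 ,   0.        , 262.6687092 ],
       [  0.        , 385.4763634 , 190.61648933],
       [  0.        ,   0.        ,   1.        ]]), 'camera_from_world': array([[-0.83674699, -0.54757186, -0.00441842,  0.46702962],
       [-0.27408791,  0.42579302, -0.8623086 ,  0.22403826],
       [ 0.47405726, -0.72032309, -0.50636386,  0.95171712],
       [ 0.        ,  0.        ,  0.        ,  1.        ]])}
{'camera_matrix': array([[457.02544146,   0.        , 257.22296384],
       [  0.        , 457.02544146, 189.45163889],
       [  0.        ,   0.        ,   1.        ]]), 'camera_from_world': array([[ 0.02760458, -0.99954263,  0.01234999, -0.0394047 ],
       [-0.98608649, -0.02925482, -0.16363859,  0.57062531],
       [ 0.16392504, -0.00766098, -0.98644305,  1.42611565],
       [ 0.        ,  0.        ,  0.        ,  1.        ]])}
```

View pics/top0.png

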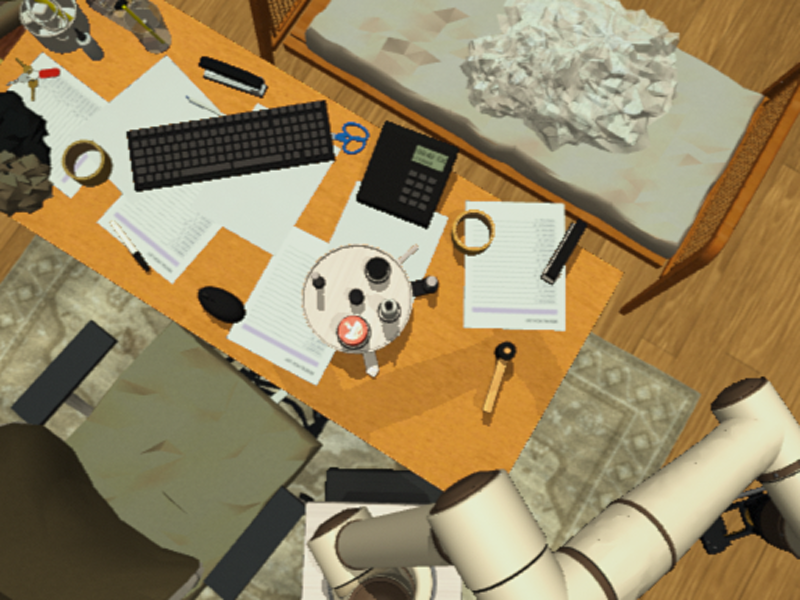

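View pics/side0.png

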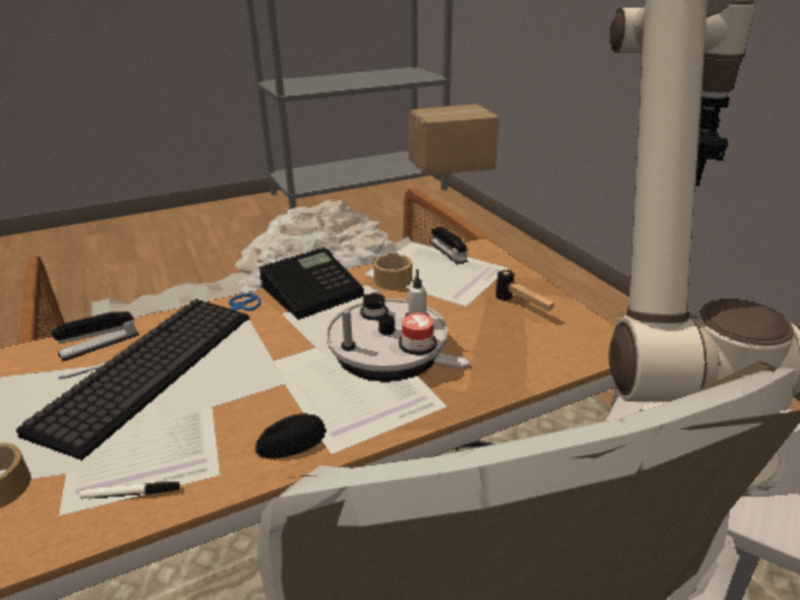

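The top view shows the carousel centred near (357,298), with the pointer at (373,370) and the pin at (430,285). The post is at (318,283), the glue at (389,310), and the mallet head at (506,350) with its handle end at (488,412). I'll zoom in for accuracy.

```bash
python3 - <<'E'
import cv2
a=cv2.imread("pics/raw_top0.png")[140:275,185:345]; cv2.imwrite("pics/t1.png",cv2.resize(a,(0,0),fx=4.4,fy=4.4,interpolation=cv2.INTER_CUBIC)) 
a=cv2.imread("pics/raw_side0.png")[140:250,200:360]; cv2.imwrite("pics/s1.png",cv2.resize(a,(0,0),fx=5,fy=5,interpolation=cv2.INTER_CUBIC))
E
```

```text
(no output)
```

View pics/t1.png

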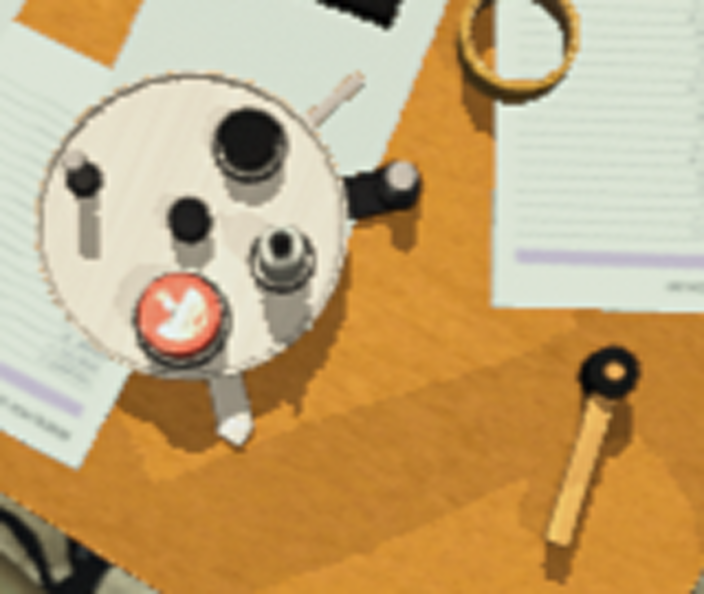

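View pics/s1.png

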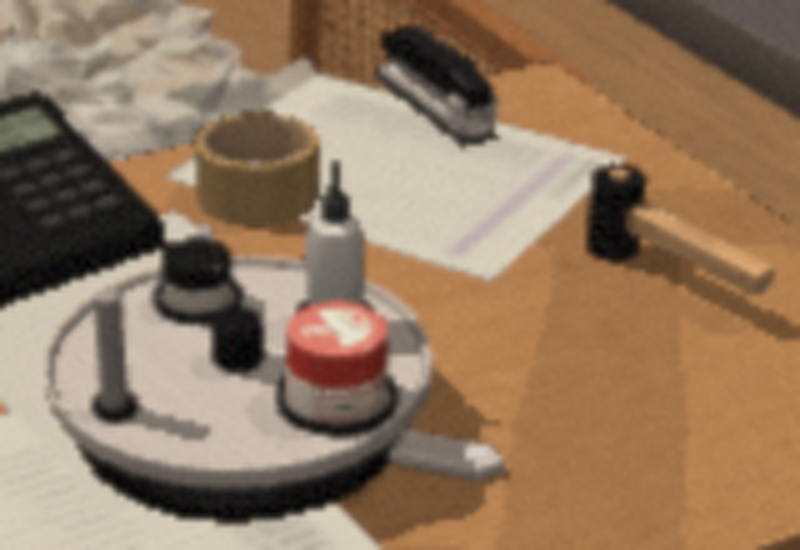

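The zoomed top crop shows the tray centre at about (193,226), the post top at (76,158), the pin cap at (402,178) and the pointer tip at (236,440). The lug tip is at (358,78), the glue nozzle at (281,240), the mallet head top at (611,372) and the handle end at (559,540). In the side crop, the post top is at (107,300), the pointer tip at (502,470), the head top at (620,172) and the nozzle at (335,165).

```bash
cat > h.py <<'E'
import numpy as np
from station import sense, optics
def bp(cam,u,v,z):
    c=optics.get_calibration(cam);K=c["camera_matrix"];T=np.array(c["camera_from_world"])
    d=T[:3,:3].T@np.linalg.inv(K)@[u,v,1]; o=-T[:3,:3].T@T[:3,3]
    return o+d*(z-o[2])/d[2]
def proj(cam,p):
    c=optics.get_calibration(cam);T=c["camera_from_world"];q=c["camera_matrix"]@(T[:3,:3]@np.array(p)+T[:3,3]);return q[:2]/q[2]
def top(u,v,z):return bp("top",185+(u+.5)/4.4-.5,140+(v+.5)/4.4-.5,z)
def side(u,v,z):return bp("side",200+(u+.5)/5-.5,140+(v+.5)/5-.5,z)
E
python3 - <<'E'
from h import *
np.set_printoptions(precision=4,suppress=True)
P={k:top(*a) for k,a in dict(tray=(193,226,.049),post=(76,158,.122),postb=(85,181,.048),pin=(402,178,.056),ptr=(236,440,.01),lug=(358,78,.045),glue=(281,240,.156),head=(611,372,.06),hend=(559,540,.044)).items()}
for k,p in P.items():
    d=p-P['tray'];print(k,p,np.hypot(*d[:2]),np.degrees(np.arctan2(d[1],d[0])))
for k,a in dict(post=(107,300,.122),ptr=(502,470,.01),head=(620,172,.06),glue=(335,165,.156),hend=(765,275,.044),big=(336,325,.094)).items(): print('side',k,side(*a))
d=P['hend']-P['head'];print(np.hypot(*d[:2]),np.degrees(np.arctan2(d[1],d[0])))
E
```

```text
tray [0.5635 0.0692 0.049 ] 0.0 0.0
post [0.5974 0.1485 0.122 ] 0.08618772039516605 66.86805603666356
postb [0.5948 0.1497 0.048 ] 0.08630680126179463 68.7818376333139
pin [ 0.6024 -0.0825  0.056 ] 0.15659223552768683 -75.60635178825447
ptr [0.4109 0.0337 0.01  ] 0.15669384708085513 -166.88078622870734
lug [ 0.6791 -0.0487  0.045 ] 0.16511968098923976 -45.591079626515
glue [0.5385 0.0034 0.156 ] 0.07040449070818824 -110.83384765118392
head [ 0.4644 -0.2354  0.06  ] 0.3203436974594573 -108.01788479272082
hend [ 0.3443 -0.201   0.044 ] 0.3479818694357325 -129.0419610814361
side post [0.5901 0.1585 0.122 ]
side ptr [0.4021 0.0427 0.01  ]
side head [ 0.4655 -0.238   0.06  ]
side glue [0.5359 0.012  0.156 ]
side hend [ 0.3395 -0.1887  0.044 ]
side big [0.4947 0.075  0.094 ]
0.12492215549201045 164.03407304370913
```

```bash
cat >> h.py <<'E'
def go(x,y,z,yaw=None):
    "print shift/turn in tool axes & units to reach target with tool-x at world angle yaw"
    s=sense();R=s["ee_rot"];d=R.T@(np.array([x,y,z])-s["tcp_pos"])
    cy=np.degrees(np.arctan2(R[1,0],R[0,0])); t=0
    if yaw is not None: t=-((yaw-cy+180)%360-180)
    print("t",round(s["time_s"],2),"tcp",s["tcp_pos"].round(4),"yaw",round(cy,1),"shift",(d*10).round(3),"turn",round(np.radians(t)/2,3),"F",s["wrist_force"].round(1),"w",round(s["gripper_width"],3),"gf",round(s["gripper_force"],1))
E
python3 -m pendant '[[[-0.4,0.34,0,0],[-0.84,0.7,0,0],[-0.84,0.7,0,0],[-0.84,0.7,0,0]]]' 0
python3 -m pendant '[[[-0.4,0.34,0,0],[-0.84,0.7,0,0],[-0.84,0.7,0,0],[-0.84,0.7,0,0]]]'
python3 -m pendant '[[[-0.4,0.34,0,0.05],[-0.84,0.7,0,0.1],[-0.84,0.7,0,0.2],[-0.84,0.7,0,0.3],[-0.84,0.7,0,0.303],[-0.84,0.7,0,0.303]]]'
python3 -c "
from h import *
go(.425,-.2235,.1,163)"
```

```text
time_s: 0.5
tcp_pos: [0.25, -0.5017, 0.2227]
ee_rot: [[-0.952, -0.308, 0.0], [-0.308, 0.952, 0.0], [-0.0, 0.0, -1.0]]
wrist_force: [0.9, -0.0, -0.4]
gripper_width: 1.0
gripper_force: 0.0
time_s: 0.9
tcp_pos: [0.3084, -0.4106, 0.2227]
ee_rot: [[-0.952, -0.307, 0.0], [-0.307, 0.952, -0.0], [0.0, -0.0, -1.0]]
wrist_force: [-0.1, 0.4, 0.1]
gripper_width: 1.0
gripper_force: 0.0
time_s: 1.5
tcp_pos: [0.3663, -0.3199, 0.2223]
ee_rot: [[-0.956, 0.293, -0.001], [0.293, 0.956, -0.0], [0.0, -0.0, -1.0]]
wrist_force: [0.8, 0.3, 0.1]
gripper_width: 0.999
gripper_force: 0.0
t 1.5 tcp [ 0.3663 -0.3199  0.2223] yaw 162.9 shift [-0.279  1.094  1.223] turn -0.001 F [0.8 0.3 0.1] w 0.999 gf 0.0
```

```bash

python3 -m pendant '[[[-0.13,0.5,0.3,0],[-0.26,0.98,0.6,0],[-0.26,0.98,0.98,0],[-0.26,0.98,0.98,0],[-0.26,0.98,0.98,0]]]' >/dev/null
python3 - <<'E'
from h import *
import cv2
go(.425,-.2235,.016,163)
s=cv2.resize(optics.capture("side")[130:220,280:400],(0,0),fx=4,fy=4);t=cv2.resize(optics.capture("top")[190:280,270:350],(0,0),fx=4,fy=4)
cv2.imwrite("pics/a.png",np.hstack([s,t])[:,:,::-1])
E
```

```text
t 2.0 tcp [ 0.42   -0.2333  0.1244] yaw 163.1 shift [-0.021  0.11   1.084] turn 0.001 F [ 1.2 -0.6  0.1] w 1.001 gf 0.0
```

View pics/a.png

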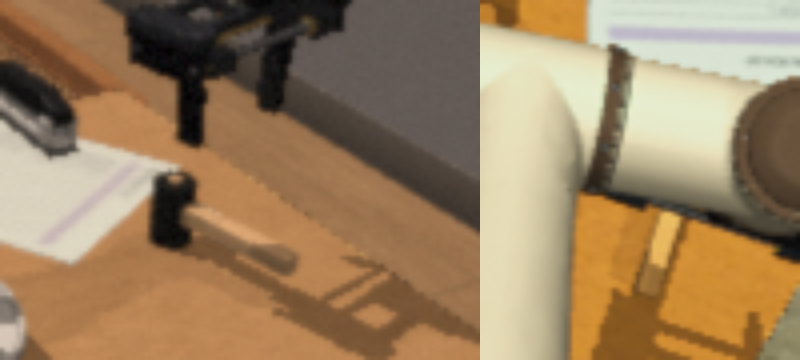

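The side half shows the open fingers above the handle near the head, which is at (175,180). The arm hides the grasp in the top half. I'll descend and close.

```bash

python3 -m pendant '[[[-0.02,0.11,0.3,0],[-0.02,0.11,0.6,0],[-0.02,0.11,0.9,0],[-0.02,0.11,1,0],[-0.02,0.11,1,0]]]' >/dev/null
python3 -c "
from h import *
go(.425,-.2235,.016,163)"
python3 -m pendant '[[[0,0,0.08,0],[0,0,0.08,0],[0,0,0.08,0],[0,0,0.08,0],[0,0,0.08,0],[0,0,0.08,0],[0,0,0.08,0],[0,0,0.08,0]]]' 1
python3 -m pendant '[[[0,0,0,0],[0,0,0,0]]]'
python3 -c "
from h import *
go(.425,-.2235,.016,163)"
```

```text
t 2.6 tcp [ 0.4252 -0.2231  0.0247] yaw 163.0 shift [ 0.    -0.004  0.087] turn -0.0 F [ 0.7 -0.6 -0. ] w 0.999 gf 0.0
time_s: 3.4
tcp_pos: [0.4251, -0.2223, 0.0166]
ee_rot: [[-0.956, 0.292, 0.0], [0.292, 0.956, -0.0], [-0.0, -0.0, -1.0]]
wrist_force: [-1.0, -0.5, -0.3]
gripper_width: 0.353
gripper_force: 0.0
time_s: 3.6
tcp_pos: [0.425, -0.2224, 0.0165]
ee_rot: [[-0.956, 0.292, -0.0], [0.292, 0.956, 0.0], [0.0, -0.0, -1.0]]
wrist_force: [0.0, -1.0, 0.9]
gripper_width: 0.204
gripper_force: 29.7
t 3.6 tcp [ 0.425  -0.2224  0.0165] yaw 163.0 shift [-0.004 -0.011  0.005] turn 0.0 F [ 0.  -1.   0.9] w 0.204 gf 29.7
```

```bash

python3 -m pendant '[[[0,0,-0.1,0],[0,0,-0.3,0],[0,0,-0.5,0],[0,0,-0.7,0],[0,0,-0.9,0],[0,0,-1,0],[0,0,-1,0]]]' >/dev/null
python3 -m pendant '[[[0,0,0,-0.07],[0,0,0,-0.14],[0,0,0,-0.21],[0,0,0,-0.28],[0,0,0,-0.35],[0,0,0,-0.42],[0,0,0,-0.49],[0,0,0,-0.56]]]' 
python3 -m pendant '[[[0,0,0,-0.07],[0,0,0,-0.14],[0,0,0,-0.21],[0,0,0,-0.28],[0,0,0,-0.35],[0,0,0,-0.42],[0,0,0,-0.42]]]' >/dev/null
python3 -c "
from h import *
go(.606,-.124,.116,-85)"
```

```text
time_s: 5.1
tcp_pos: [0.4241, -0.222, 0.1151]
ee_rot: [[-0.676, -0.737, -0.003], [-0.737, 0.676, 0.001], [0.001, 0.003, -1.0]]
wrist_force: [0.6, 0.0, -3.3]
gripper_width: 0.205
gripper_force: 29.8
t 5.8 tcp [ 0.4243 -0.2221  0.1153] yaw -84.7 shift [-0.809 -1.9   -0.011] turn 0.003 F [-0.2 -0.2 -2.9] w 0.203 gf 29.8
```

```bash

python3 -m pendant '[[[-0.1,-0.25,0,0],[-0.2,-0.5,0,0],[-0.3,-0.75,0,0],[-0.3,-0.95,0,0],[-0.3,-0.95,0,0]]]' >/dev/null
python3 -m pendant '[[[0,-0.25,0,0],[-0.1,-0.5,0,0],[-0.2,-0.75,0,0],[-0.2,-0.95,0,0],[-0.2,-0.95,0,0],[-0.2,-0.95,0,0]]]' >/dev/null
python3 - <<'E'
from h import *
import cv2
go(.606,-.124,.116,-85)
S=optics.capture("side");T=optics.capture("top")
cv2.imwrite("pics/raw_s2.png",S[:,:,::-1]);cv2.imwrite("pics/raw_t2.png",T[:,:,::-1])
s=cv2.resize(S[115:215,240:340],(0,0),fx=4,fy=4,interpolation=2);t=cv2.resize(T[140:240,220:320],(0,0),fx=4,fy=4,interpolation=2)
cv2.imwrite("pics/b.png",np.hstack([s,t])[:,:,::-1])
E
```

```text
t 6.9 tcp [ 0.6084 -0.1548  0.1152] yaw -84.8 shift [-0.309 -0.004 -0.008] turn 0.002 F [-0.6  0.1 -2.2] w 0.202 gf 29.8
```

View pics/b.png

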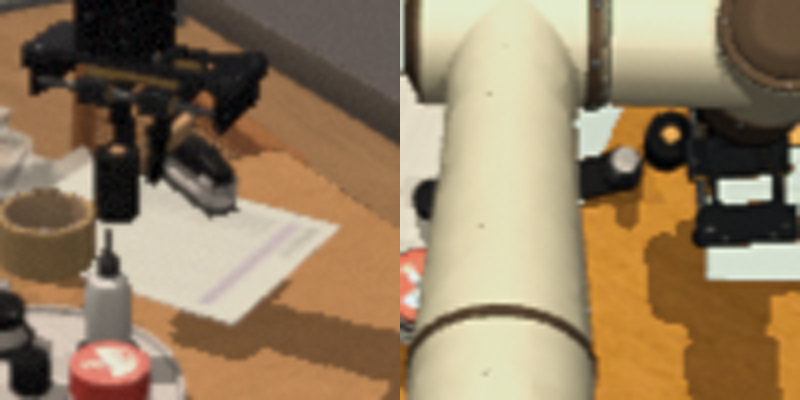

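The head hangs level in the grip. In the top half, its top is at (669,137) and the pin cap is at (626,160). In the side half, the head top centre is at (117,149).

```bash

python3 - <<'E'
from h import *
np.set_printoptions(precision=4,suppress=True)
f=lambda cam,u0,v0,u,v,z:bp(cam,u0+(u+.5)/4-.5,v0+(v+.5)/4-.5,z)
print(f("top",220,140,269,136,.159),f("side",240,115,117,149,.159),"pin",f("top",220,140,226,160,.056))
p=np.array([.6084,-.1548]);a=np.radians(-84.8);print("expected head",p-.042*np.array([np.cos(a),np.sin(a)]))
E
```

```text
[ 0.6036 -0.1097  0.159 ] [ 0.6036 -0.107   0.159 ] pin [ 0.6039 -0.0829  0.056 ]
expected head [ 0.6046 -0.113 ]
```

```bash

python3 -m pendant '[[[-0.13,-0.01,0,0],[-0.26,-0.02,0.1,0],[-0.26,-0.02,0.3,0],[-0.26,-0.02,0.4,0],[-0.26,-0.02,0.45,0],[-0.26,-0.02,0.5,0],[-0.26,-0.02,0.55,0],[-0.26,-0.02,0.6,0]]]' 
python3 -m pendant '[[[0,0,0.04,0],[0,0,0.08,0],[0,0,0.1,0],[0,0,0.1,0]]]'
python3 - <<'E'
from h import *
import cv2
go(.606,-.124,.049,-85)
S=optics.capture("side");T=optics.capture("top")
s=cv2.resize(S[125:225,240:340],(0,0),fx=4,fy=4,interpolation=2);t=cv2.resize(T[140:240,220:320],(0,0),fx=4,fy=4,interpolation=2)
cv2.imwrite("pics/c.png",np.hstack([s,t])[:,:,::-1])
E
```

```text
time_s: 7.8
tcp_pos: [0.6098, -0.1289, 0.0573]
ee_rot: [[0.093, -0.996, 0.002], [-0.996, -0.093, -0.0], [0.0, -0.002, -1.0]]
wrist_force: [-1.7, 0.4, 2.5]
gripper_width: 0.205
gripper_force: 29.9
time_s: 8.2
tcp_pos: [0.6102, -0.1294, 0.0471]
ee_rot: [[0.093, -0.996, 0.002], [-0.996, -0.093, -0.001], [0.001, -0.002, -1.0]]
wrist_force: [-0.1, -1.4, 5.1]
gripper_width: 0.202
gripper_force: 30.0
t 8.2 tcp [ 0.6102 -0.1294  0.0471] yaw -84.7 shift [-0.057  0.037 -0.019] turn 0.003 F [-0.1 -1.4  5.1] w 0.202 gf 30.0
```

View pics/c.png

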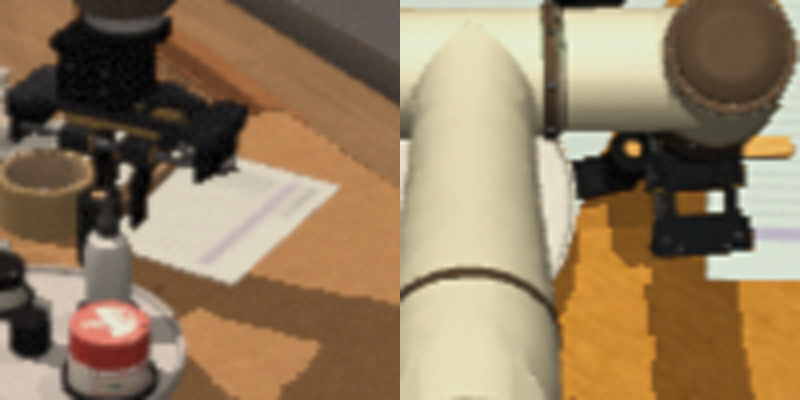

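The head sits over the pin with its top at (628,147). The force is about 7.6 N net, which matches the pin's own resistance, so I'll press on until it bottoms out.

```bash

for i in 1 2 3; do python3 -m pendant '[[[0,0,0.03,0],[0,0,0.03,0]]]' | egrep 'tcp|wrist'; done
python3 - <<'E'
from h import *
import cv2
go(.606,-.124,.049,-85)
S=optics.capture("side");T=optics.capture("top")
s=cv2.resize(S[125:225,240:340],(0,0),fx=4,fy=4,interpolation=2);t=cv2.resize(T[140:240,220:320],(0,0),fx=4,fy=4,interpolation=2)
cv2.imwrite("pics/d.png",np.hstack([s,t])[:,:,::-1])
E
```

```text
tcp_pos: [0.6106, -0.1304, 0.0451]
wrist_force: [-0.9, -4.6, 9.1]
tcp_pos: [0.6109, -0.1314, 0.0426]
wrist_force: [-0.9, -7.3, 9.9]
tcp_pos: [0.6112, -0.1321, 0.04]
wrist_force: [-0.2, -9.9, 9.9]
t 8.9 tcp [ 0.6112 -0.1321  0.04  ] yaw -84.6 shift [-0.085  0.043 -0.091] turn 0.003 F [-0.2 -9.9  9.9] w 0.204 gf 30.0
```

The force passed 12 N and a side force grew, so the pin has probably bottomed with the mallet rotating a little in the grip. I'll lift, back off and look.

```bash

python3 -m pendant '[[[0,0,-0.1,0],[0,0,-0.3,0],[0.2,0,-0.6,0],[0.5,0,-0.75,0],[0.7,0,-0.75,0],[0.7,0,-0.75,0]]]' >/dev/null
python3 - <<'E'
from h import *
import cv2
go(.606,-.124,.049,-85)
S=optics.capture("side");T=optics.capture("top")
s=cv2.resize(S[115:215,240:340],(0,0),fx=4,fy=4,interpolation=2);t=cv2.resize(T[140:240,220:320],(0,0),fx=4,fy=4,interpolation=2)
cv2.imwrite("pics/e.png",np.hstack([s,t])[:,:,::-1])
E
```

```text
t 9.6 tcp [ 0.6154 -0.2002  0.1116] yaw -84.9 shift [-0.767  0.025  0.627] turn 0.001 F [-0.4  0.5 -3.6] w 0.199 gf 30.0
```

View pics/e.png

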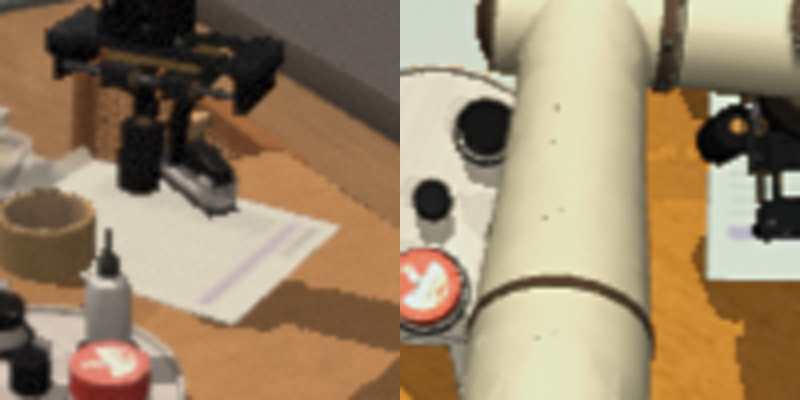

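The arm hides the pin. The mallet head's top (738,125) leans toward the gripper, so the mallet has tilted in the grip. I'll move to the placing area and check the pin's position by its pixel blob.

```bash

python3 -m pendant '[[[0,0.2,0,0],[0,0.5,0,0],[0,0.8,0,0],[0,1,0,0],[0,1,0,0],[0,1,0,0]]]' >/dev/null
python3 - <<'E'
from h import *
import cv2
go(.464,-.212,.03,-85)
T=optics.capture("top");S=optics.capture("side")
cv2.imwrite("pics/raw_t3.png",T[:,:,::-1])
T0=cv2.cvtColor(cv2.imread("pics/raw_top0.png"),6);T1=cv2.cvtColor(T,7)
print("desk edge",bp("top",358,243,0),bp("top",326,301,0))
print("proj up",proj("top",[.603,-.083,.056]),"down",proj("top",[.603,-.083,.032]), "side",proj("side",[.603,-.083,.056]))
for I in(T0,T1): 
    print(I[172:190,266:284]); 
E
```

```text
t 10.3 tcp [ 0.5162 -0.207   0.1124] yaw -84.6 shift [0.001 0.524 0.824] turn 0.003 F [ 1.7  0.2 -3.1] w 0.199 gf 30.0
desk edge [ 0.41150957 -0.35815627  0.        ] [ 0.2236593  -0.25377062  0.        ]
proj up [276.15056098 179.90291984] down [275.75996286 181.25560182] side [264.99924269 183.06286201]
[[218 219 218 217 219 218 207 163 152 155 155 155 155 153 152 148 148 150]
 [218 219 217 219 219 218 202 157 153 155 153 151 153 155 153 154 156 156]
 [218 218 217 218 218 212 189 156 154 155 154 150 148 152 157 157 157 159]
 [218 217 218 218 218 206 164 153 151 153 155 154 152 152 155 157 154 153]
 [219 219 220 220 214 187 141 126 119 147 167 165 152 145 150 154 153 152]
 [221 222 222 219 199 137  95 100 147 189 192 185 156 126 146 151 153 151]
 [213 215 215 191  96  48  55 128 191 194 192 188 168 126 145 152 152 152]
 [ 99  66  66  57  28  26  71 149 195 191 190 190 182 144 116 150 155 153]
 [ 30  23  23  23  21  28  71 148 194 195 191 191 176 119  91 148 156 156]
 [ 29  31  29  29  28  29  46 119 188 193 193 191 162  72  67 130 157 157]
 [ 31  30  31  29  22  32  38  74 128 171 1
[... 1208 characters left out ...]
199 199 217 229 231 230]
 [225 225 226 225 224 224 222 220 218 213 208 204 199 191 192 215 230 230]
 [225 225 225 224 224 223 221 219 216 213 208 203 197 191 189 210 228 229]
 [225 225 225 224 224 222 220 219 216 212 207 203 198 190 180 184 210 227]
 [225 225 224 225 224 223 221 218 215 210 208 203 198 189 179 180 201 224]
 [224 224 224 224 224 222 221 218 214 209 208 203 198 188 177 167 170 199]
 [224 225 225 225 224 222 221 218 211 208 206 204 198 188 178 165 161 189]
 [225 224 224 224 223 222 221 218 211 206 204 202 198 188 178 163 147 166]
 [224 224 224 224 223 222 220 217 210 205 202 199 195 187 177 163 146 151]
 [224 224 224 224 223 222 220 217 212 204 199 194 189 186 176 165 147 141]]
```

```bash

python3 -m pendant '[[[0,0.2,0.1,0],[0,0.4,0.3,0],[0,0.52,0.5,0],[0,0.52,0.7,0],[0,0.52,0.8,0],[0,0.52,0.8,0]]]' |grep wrist
python3 - <<'E'
from h import *
import cv2
go(.464,-.212,.013,-85)
T=optics.capture("top");S=optics.capture("side")
cv2.imwrite("pics/raw_t3.png",T[:,:,::-1]);cv2.imwrite("pics/raw_s3.png",S[:,:,::-1])
print(cv2.cvtColor(T,7)[174:190,266:284])
s=cv2.resize(S[120:220,270:370],(0,0),fx=4,fy=4,interpolation=2);t=cv2.resize(T[160:260,245:345],(0,0),fx=4,fy=4,interpolation=2)
cv2.imwrite("pics/f.png",np.hstack([s,t])[:,:,::-1])
E
```

```text
wrist_force: [-1.4, -0.3, -2.4]
t 11.0 tcp [ 0.4644 -0.2124  0.0312] yaw -84.6 shift [-0.004  0.003  0.182] turn 0.003 F [-1.4 -0.3 -2.4] w 0.203 gf 30.0
[[215 213 214 215 214 210 185 153 152 154 151 148 146 149 153 153 155 155]
 [213 214 213 215 215 202 160 151 149 151 149 150 150 149 152 153 151 150]
 [215 215 215 215 211 184 140 124 107 115 113 120 143 144 147 151 149 150]
 [216 217 218 216 195 135  92  70  59  71  57  55  75 117 145 147 150 149]
 [211 211 211 187  94  46  36  72 144 181 149 115  59  80 142 149 148 148]
 [ 95  63  65  55  27  24  58 132 188 193 187 180 138  63 107 150 152 151]
 [ 28  21  22  21  20  31  95 170 182 185 186 187 160  69  84 147 153 152]
 [ 25  26  27  27  25  36  99 174 175 174 177 185 163  65  66 129 153 154]
 [ 27  29  28  25  20  31  71 139 174 173 172 172 152  56  65 128 153 154]
 [ 28  27  27  27  24  26  38  89 150 173 171 148  85  33  66 128 149 151]
 [ 28  29  27  27  25  20  27  31  50  69  67  45  23  30  87 150 152 150]
 [ 28  27  26  28  23  14  17  18  16  18  18  12  12  41 100 149 148 139]
 [ 26  27  27  26  26  23  16  12  15  13  11  12  26  56 102 143 147 139]
 [ 28  26  23  22  25  21  16  14  19  23  26  33  52  74 101 138 139 138]
 [ 78  72  57  42  44  44  46  47  63  76  76  76  74  76 100 137 137 136]
 [186 182 168 142 147 137 115 105  99  93  87  87  83  81 103 134 137 134]]
```

View pics/f.png

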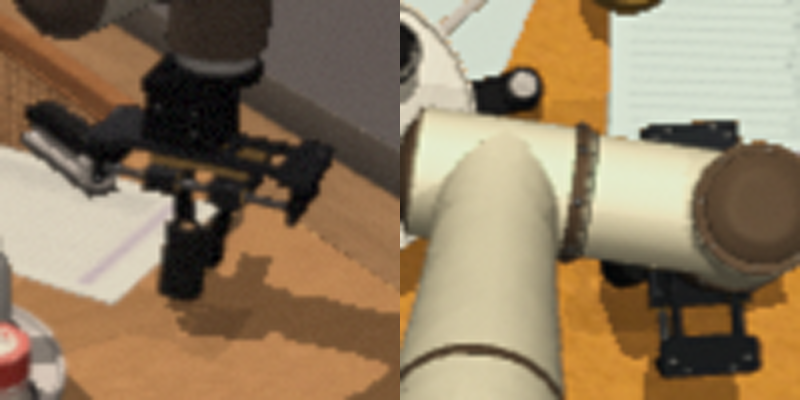

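The side half shows the head near the desk at (183,260), slightly tilted. In the top half the pin cap at (523,85) has lost its tall shadow. I'll measure the pin blob, then lower and release.

```bash

python3 - <<'E'
import cv2,numpy as np
for f in("raw_top0","raw_t3"):
    I=cv2.cvtColor(cv2.imread(f"pics/{f}.png"),6).astype(float)[175:187,271:281]; c=cv2.imread(f"pics/{f}.png").astype(float)[175:187,271:281]
    sat=c.max(2)-c.min(2); w=np.clip(I-80,0,None)*(sat<40); v,u=np.mgrid[175:187,271:281]; print((w*u).sum()/w.sum(),(w*v).sum()/w.sum(),w.sum()/110)
E
python3 -m pendant '[[[0,0,0.05,0],[0,0,0.1,0],[0,0,0.14,0],[0,0,0.14,0]]]' |egrep 'tcp_p|wrist'
python3 -m pendant '[[[0,0,0.02,0],[0,0,0.04,0],[0,0,0.04,0]]]' |egrep 'tcp_p|wrist'
```

```text
275.5955926146516 179.29362715902323 30.527272727272727
275.2497465359919 180.3085501858736 26.9
tcp_pos: [0.464, -0.2125, 0.018]
wrist_force: [0.0, -0.3, -3.1]
tcp_pos: [0.4642, -0.2126, 0.0143]
wrist_force: [0.1, 0.0, -2.8]
```

```bash

python3 - <<'E'
import cv2,numpy as np
from h import proj
for f in("raw_top0","raw_t3"):
    b=cv2.imread(f"pics/{f}.png").astype(float)[173:188,270:282,0]
    print(b[:, 3:9].astype(int))
    w=np.clip((b-75)/100,0,1); v,u=np.mgrid[173:188,270:282]; m=w.copy(); print((m*u).sum()/m.sum(),(m*v).sum()/m.sum(),m.sum())
for z in(.056,.05,.032,.026):
    print(z,proj("top",[.592,-.083,z])[1],proj("top",[.614,-.083,z])[1])
E
python3 -m pendant '[[[0,0,0,0],[0,0,0,0],[0,0,0,0],[0,0,0,0],[0,0,0,0],[0,0,0,0]]]' 0.6
python3 - <<'E'
from h import *
import cv2
S=optics.capture("side");cv2.imwrite("pics/raw_s4.png",S[:,:,::-1])
E
```

```text
[[ 65  46  48  51  52  54]
 [ 62  48  50  50  48  49]
 [ 45  48  52  55  52  49]
 [ 41  55  82  95  89  60]
 [ 69 132 172 173 162 115]
 [116 175 177 176 171 151]
 [134 176 174 173 173 167]
 [133 177 177 174 173 159]
 [107 170 176 176 173 147]
 [ 67 116 154 169 154  93]
 [ 51  64  58  60  53  40]
 [ 35  36  28  25  21  27]
 [ 27  25  21  21  23  24]
 [ 14  16  18  18  15  15]
 [ 11  10  13  14  15  22]]
274.45336008024066 178.07798395185554 39.88
[[ 64  43  46  47  50  54]
 [ 59  47  49  49  49  49]
 [ 46  49  51  50  50  51]
 [ 38  37  42  40  38  46]
 [ 35  49  61  48  40  31]
 [ 64 131 165 135 106  52]
 [118 171 174 170 164 127]
 [154 165 168 169 169 146]
 [156 159 157 160 167 148]
 [124 157 157 156 156 137]
 [ 80 135 156 155 134  78]
 [ 29  45  62  60  41  24]
 [ 17  16  18  19  14  12]
 [ 12  15  14  12  11  13]
 [ 10   8   8  11  13  17]]
274.0317100792752 178.7321630804077 35.32
0.056 183.26685037756272 176.54722992014334
0.05 183.59600366571223 176.90248741952826
0.032 184.5677972009645 177.95139190232007
0.026 184.88660942331367 178.2955148574809
time_s: 12.4
tcp_pos: [0.4645, -0.2126, 0.0146]
ee_rot: [[0.093, -0.996, 0.0], [-0.996, -0.093, -0.0], [0.0, -0.0, -1.0]]
wrist_force: [-0.1, -0.4, 0.9]
gripper_width: 0.398
gripper_force: 0.0
```

The pin cap's upper edge moved 1.3 px, and 1.4 px is expected for 24 mm. With the roughly 12 N stop force, that means the pin is down. Next I raise the gripper off the mallet and look at it.

```bash

python3 -m pendant '[[[0,0,-0.2,0],[0,0,-0.6,0],[0,0,-1,0],[0,0,-1,0]]]' 0 |grep -E 'wrist|width'
python3 -m pendant '[[[0,-0.1,-0.4,0],[-0.4,-0.4,-0.6,0.05],[-0.8,-0.6,-0.7,0.1],[-1,-0.7,-0.7,0.2],[-1,-0.7,-0.7,0.245],[-1,-0.7,-0.7,0.245]]]' |grep -E 'wrist|width'
python3 - <<'E'
from h import *
import cv2
go(.597,.149,.2,-112)
T=optics.capture("top");S=optics.capture("side")
cv2.imwrite("pics/raw_t5.png",T[:,:,::-1]);cv2.imwrite("pics/raw_s5.png",S[:,:,::-1])
s=cv2.resize(S[140:240,280:380],(0,0),fx=4,fy=4,interpolation=2);t=cv2.resize(T[165:265,255:355],(0,0),fx=4,fy=4,interpolation=2)
cv2.imwrite("pics/g.png",np.hstack([s,t])[:,:,::-1])
E
```

```text
wrist_force: [0.6, -0.9, 0.0]
gripper_width: 0.676
wrist_force: [-0.9, -0.8, -0.8]
gripper_width: 0.994
t 13.45 tcp [ 0.5247 -0.1057  0.1839] yaw -112.7 shift [-2.629  0.314 -0.161] turn -0.006 F [-0.9 -0.8 -0.8] w 0.994 gf 0.0
```

View pics/g.png

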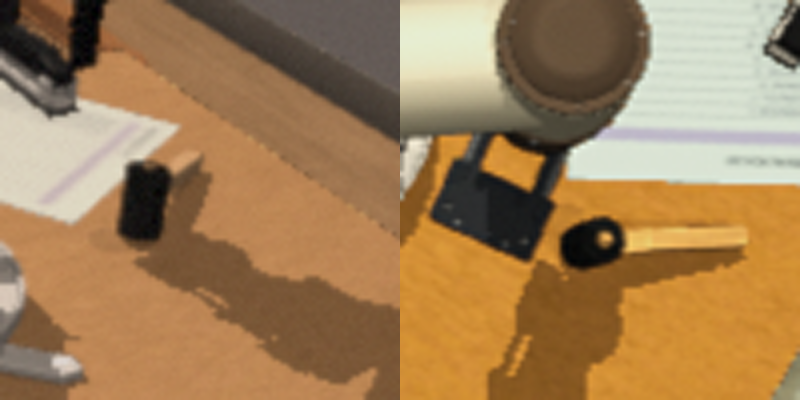

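The mallet rests tilted, with its top face at (605,238) in the top half leaning toward the handle and the handle end on the desk. I'll tip it upright by pressing the far side of the head's top with closed fingertips.

```bash

python3 - <<'E'
from h import *
f=lambda u,v,z:bp("top",255+(u+.5)/4-.5,165+(v+.5)/4-.5,z)
c=f(205,239,.0625);e=f(345,238,.012);far=f(160,246,.045)
d=(e-c)[:2];d/=np.hypot(*d);print(c,e,far,np.hypot(*(e-c)[:2]),np.degrees(np.arctan2(d[1],d[0])))
p=c[:2]-.012*d;print(p);go(p[0],p[1],.09)
E
```

```text
[ 0.46191792 -0.17942292  0.0625    ] [ 0.47065561 -0.29980703  0.012     ] [ 0.45690403 -0.14560132  0.045     ] 0.12070078489734219 -85.84865235482158
[ 0.46104922 -0.16745441]
t 13.55 tcp [ 0.5244 -0.1066  0.184 ] yaw -112.6 shift [0.804 0.351 0.941] turn 0.0 F [ 0.6 -0.3 -0.4] w 0.999 gf 0.0
```

```bash

python3 -m pendant '[[[0.2,0.1,0,0],[0.5,0.25,0.2,0],[0.76,0.37,0.5,0],[0.76,0.37,0.8,0],[0.76,0.37,0.94,0],[0.76,0.37,0.94,0],[0.76,0.37,0.94,0],[0.76,0.37,0.94,0]]]' 1 |grep -E 'tcp_p|wrist|width'
python3 -m pendant '[[[0,0,0.1,0],[0,0,0.15,0],[0,0,0.2,0],[0,0,0.22,0]]]' |grep -E 'tcp_p|wrist|width'
python3 -m pendant '[[[0,0,0.03,0],[0,0,0.05,0]]]' |grep -E 'tcp_p|wrist|width'
```

```text
tcp_pos: [0.4622, -0.1626, 0.0916]
wrist_force: [0.2, 0.6, 0.3]
gripper_width: 0.354
tcp_pos: [0.4609, -0.1622, 0.0678]
wrist_force: [-0.3, 0.2, -0.1]
gripper_width: 0.03
tcp_pos: [0.4639, -0.1619, 0.0658]
wrist_force: [-1.5, 8.1, 22.3]
gripper_width: 0.01
```

```bash

cat >> h.py <<'E'
import cv2
def mallet(c,phi,tilt,ax):
    "model points: near bottom edge pivot; returns handle-end top centre, head top centre, head bottom centre. tilt>0: top toward handle; c = flat head centre (xy)"
    h=np.array([np.cos(phi),np.sin(phi),0]);z=np.array([0,0,1.]);t=np.radians(tilt)
    piv=np.array([c[0],c[1],0])+.019*h
    H=np.cos(t)*h-np.sin(t)*z; Z=np.cos(t)*z+np.sin(t)*h
    P=lambda a,b:piv+(a-.019)*H+b*Z
    return dict(end=P(.130,.044),top=P(0,.06),bot=P(0,0))
def masks(cam,I,u0,u1,v0,v1):
    R=I[v0:v1,u0:u1].astype(int);hsv=cv2.cvtColor(I[v0:v1,u0:u1],cv2.COLOR_RGB2HSV)
    return (R.max(2)<55)
E
python3 - <<'E'
from h import *
go(.46,-.163,.06)
I=cv2.cvtColor(cv2.imread("pics/raw_s5.png"),4)
for tl in(-13,0,7,13): print(tl,{k:(proj("side",p).round(1),proj("top",p).round(1)) for k,p in mallet([.461,-.167],np.radians(-85.5),tl,0).items()})
# observed pictures (crop g): side end (200,155), head top (143,168); top end (345,238), top face (205,239)
f=lambda u,v,a,b:(a+(u+.5)/4-.5,b+(v+.5)/4-.5)
print("obs side end",f(200,155,280,140),"headtop",f(148,165,280,140),"bot",f(142,236,280,140)); print("obs top end",f(345,238,255,165),"headtop",f(205,239,255,165))
E
```

```text
t 14.95 tcp [ 0.4639 -0.1619  0.0658] yaw -112.7 shift [0.025 0.033 0.058] turn 0.0 F [-1.5  8.1 22.3] w 0.01 gf 11.4
-13 {'end': (array([328.2, 166.5]), array([339.3, 222.5])), 'top': (array([313.8, 186.2]), array([297.6, 225. ])), 'bot': (array([314.2, 199.6]), array([299.9, 226.3]))}
0 {'end': (array([329. , 171.1]), array([341.8, 223. ])), 'top': (array([315.4, 182.9]), array([301.9, 224.6])), 'bot': (array([314.3, 198.6]), array([299.9, 226.2]))}
7 {'end': (array([329.1, 174. ]), array([342.4, 223.4])), 'top': (array([316.3, 181.4]), array([304.3, 224.5])), 'bot': (array([314.3, 197.9]), array([300. , 226.2]))}
13 {'end': (array([329. , 176.7]), array([342.4, 223.7])), 'top': (array([317.1, 180.4]), array([306.4, 224.3])), 'bot': (array([314.4, 197.4]), array([300.2, 226.1]))}
obs side end (329.625, 178.375) headtop (316.625, 180.875) bot (315.125, 198.625)
obs top end (340.875, 224.125) headtop (305.875, 224.375)
```

```bash

python3 -m pendant '[[[0,0,0,0],[0,0,0,0]]]' |grep -E 'tcp_p|wrist|width'
python3 - <<'E'
from h import *
S=optics.capture("side");T=optics.capture("top");cv2.imwrite("pics/raw_s6.png",S[:,:,::-1]);cv2.imwrite("pics/raw_t6.png",T[:,:,::-1])
g=cv2.cvtColor(S,7)[166:204,303:335];print("\n".join(" ".join(f"{v:3d}" for v in r) for r in g))
E
```

```text
tcp_pos: [0.4639, -0.1619, 0.0661]
wrist_force: [-2.2, 5.3, 13.8]
gripper_width: 0.005
205 204 201 184 154 122  69  35  28  24  38  68  57  73  87  89  73  49  27  30  29  25  23  28  25  27  23  23  22  19  16  13
211 211 213 211 206 192 119  47  25  24  30  55  62  51  64  77  88  89  70  73  74  67  35  22  16  23  22  11  11  14  12  17
203 206 208 212 212 208 135  59  16  17  27  29  31  22  29  39  64  78  91  98  98  69  33  13  12  13   8  17  15  12   5  15
199 200 200 204 205 206 189 101  31  18  16  16  12  11  15  15  28  54  86  91  93  56  22  15   8  12  12  13  11  14  15   7
197 197 199 197 197 200 195 109  33  18  11   9   5   6  10   4  26  88 155 115  80  49  19  14   9   8   6   0  14   8  13   5
200 200 199 197 200 204 199 111  33  17  15   2   7  13   7  12  65 174 203 193 126  54  19   6  20  25  17  11   8  11  13  10
201 197 201 201 205 205 194 107  31  11  12   4   3   1  14   4  70 186 210 211 188 100  29  20  33  33  14  12   3  15   7   6
204 204 206 206 207 202 187 101  32  16  17  12  10  10   6  15  76 191 210 205 165  82  24  14  21  17  10   7  13  
[... 3150 characters left out ...]
  63  88  91  90  90  88  89  89  91  92  89  89  88  87  89
131 132 132 133 132 132 124  85  48  34  29  27  25  28  27  29  48  80  89  92  93  92  89  91  89  89  88  90  89  91  88  90
133 133 133 134 133 133 134 119  88  72  68  60  57  55  59  72  83  87  91  92  92  89  88  89  91  89  90  91  89  91  86  91
132 132 130 131 128 129 129 128 121  93  85  77  74  74  78  85  89  92  90  90  89  89  88  90  89  90  91  89  90  89  90  90
132 131 129 134 138 133 131 132 130 126 121  96  92  95  95  95  97  99  97  92  93  90  89  90  89  89  92  93  92  93  93  92
134 129 132 140 140 143 140 139 142 143 142 142 139 138 137 139 140 138 135 135 106  95  91  90  90  90  92  93  91  93  91  94
```

The mallet is jammed in the friction cone, because the corner's arc is mostly sideways. I'll drag the head's top along +y while in contact.

```bash

python3 -m pendant '[[[-0.05,0.02,0,0],[-0.09,0.04,0,0],[-0.14,0.06,0,0],[-0.18,0.075,0.01,0],[-0.18,0.075,0.01,0]]]' |grep -E 'tcp_p|wrist|width'
python3 - <<'E'
from h import *
S=optics.capture("side")
g=cv2.cvtColor(S,7)[166:184,315:335];print("\n".join(" ".join(f"{v:3d}" for v in r) for r in g))
E
```

```text
tcp_pos: [0.461, -0.1424, 0.0621]
wrist_force: [0.0, -1.6, 1.0]
gripper_width: 0.005
 34  45  57  63  58  38  44  48  45  44  51  51  46  47  56  46  44  44  42  33
 33  28  35  39  36  36  34  35  40  47  54  49  47  43  55  49  38  29  22  26
 54  31  25  23  23  25  26  24  33  38  41  42  43  31  34  33  25  21  20  16
 75  52  33  26  21  20  20  25  28  24  31  29  26  25  24  20  18  20  11  19
 82  91  71  48  39  64  68  41  25  23  25  19  19  18  20  17  12  14   2  13
 60  74  90  90  90 167 177 100  34  22  16  24  20  18  15  14  10   7  11   7
 29  41  65  78  94 122 128  74  25  12  12   0  12   0   6  10  12   1   9   6
 19  15  24  53  92  91  95  54  22  17  10  12   5  11   4  12  12   8   8   8
  5   9  26  90 168 122  81  43  14  12  12  13   2  14   5   4   8  11   8  10
 10  10  63 173 201 177 103  41  14   6  23  21   5  11  12  13  12   6  12  11
  9  11  65 182 184 160 115  55  14  17  31  28  13   6   8  14   8  11  28  50
  8  13  58 141 153 143 116  61  20  19  25   7  12   7   8  25  42  56  83 122
 11  17  64 128 145 145 131  69  21   9  12  12  14  33  42  79 116 130 135 139
 14  35  97 136 147 160 127  68  29  21  21  20  52  86 119 130 140 143 141 143
 11  43 120 144 162 172 167 118  69  59  52  69 100 125 137 142 142 143 144 145
  3  39 103 144 163 145 164 165 129  89  77  96 129 142 144 143 145 143 143 143
  6  24  56  80  99 107 127 126 104  83  92 126 139 140 142 144 143 141 141 142
 11  30  42  33  42  67 104  97  84  82 114 137 144 145 144 140 141 139 139 139
```

```bash

python3 -m pendant '[[[0,0,-0.3,0],[0,0,-0.6,0],[-0.3,-0.3,-1,0],[-0.7,-0.7,-1,0],[-1,-1,-1,0],[-1,-1,-1,0],[-1,-1,-1,0]]]' 0 |grep -E 'tcp_p|wrist|width'
python3 - <<'E'
from h import *
S=optics.capture("side");T=optics.capture("top");cv2.imwrite("pics/raw_s7.png",S[:,:,::-1]);cv2.imwrite("pics/raw_t7.png",T[:,:,::-1])
def art(I,v0,v1,u0,u1):
    g=I[v0:v1,u0:u1].astype(int)
    for k,r in enumerate(g): print(v0+k,"".join("#" if p.max()<60 else ("o" if p[2]>100 and p[0]>150 and p[0]-p[2]<95 else ".") for p in r))
art(S,165,205,300,345); art(T,212,240,290,350)
E
```

```text
tcp_pos: [0.5927, -0.0888, 0.1612]
wrist_force: [-1.6, -0.3, -0.3]
gripper_width: 0.559
165 ooooo........................................
166 oooooooooo...................................
167 ooooooooooooo................................
168 ooooooooooooooooo............................
169 oooooooooooooooooooo.........................
170 oooooooooooooooooooooooo.....................
171 oooooooooooooooooooooooooo...................
172 ooooooooooooooooooooooooo....................
173 oooooooooooooooooooooooo.....................
174 ooooooooooooooooooooooo......................
175 oooooooooooooooooooooo.......................
176 ooooooooooooooooooooo........................
177 oooooooooooooooooooo.........................
178 ooooooooooooooooooo..........................
179 ooooooooooooooooo...........o................
180 ooooooooooooo................................
181 oooooooooooo.##..............................
182 ooooooooooo.####...##..o.....................
183 ooooooooooo.##########.......................
184 ooooooooooo.###########......................
185 oooooooo
[... 2107 characters left out ...]
#########.........................................
230 .......###########..........................................
231 ........######..............................................
232 ............................................................
233 ............................................................
234 ............................................................
235 ............................................................
236 ............................................................
237 ............................................................
238 ............................................................
239 ............................................................
```

Still leaning by about 13°. I'll push the head's upper near side along +y from above the handle with closed fingertips.

```bash

python3 -c "
from h import *
go(.466,-.24,.12,-85.7)"
```

```text
t 16.6 tcp [ 0.5909 -0.0897  0.1617] yaw -112.8 shift [1.869 0.569 0.42 ] turn -0.236 F [-0.3 -0.4 -0.5] w 0.648 gf 0.0
```

```bash

python3 -m pendant '[[[0.3,0.1,0,0],[0.6,0.2,0,0],[0.95,0.3,0,0],[0.95,0.3,0,0]]]' 1 >/dev/null
python3 -m pendant '[[[0.3,0.1,0.1,-0.07],[0.6,0.2,0.2,-0.14],[0.92,0.27,0.4,-0.2],[0.92,0.27,0.4,-0.236],[0.92,0.27,0.4,-0.236],[0.92,0.27,0.4,-0.236]]]' >/dev/null
python3 -c "
from h import *
go(.466,-.232,.049,-85.7)"
```

```text
t 17.6 tcp [ 0.4675 -0.2397  0.1231] yaw -85.8 shift [-0.078  0.01   0.741] turn -0.001 F [-0.2 -0.   1.4] w 0.017 gf 0.0
```

```bash

python3 -m pendant '[[[-0.03,0.01,0.3,0],[-0.05,0.01,0.6,0],[-0.05,0.01,0.74,0],[-0.05,0.01,0.74,0],[-0.05,0.01,0.74,0]]]' |grep -E 'tcp_p|wrist|width'
python3 -m pendant '[[[-0.05,0,0,0],[-0.1,0,0,0],[-0.15,0,0,0],[-0.2,0,0,0],[-0.24,0,0,0],[-0.28,0,0,0],[-0.28,0,0,0]]]' |grep -E 'tcp_p|wrist|width'
python3 -m pendant '[[[-0.04,0,0,0],[-0.08,0,0,0],[-0.12,0,0,0],[-0.12,0,0,0]]]' |grep -E 'tcp_p|wrist|width'
python3 - <<'E'
from h import *
S=optics.capture("side")
def art(I,v0,v1,u0,u1):
    g=I[v0:v1,u0:u1].astype(int)
    for k,r in enumerate(g): print(v0+k,"".join("#" if p.max()<60 else ("o" if p[2]>100 and p[0]>150 and p[0]-p[2]<95 else ".") for p in r))
art(S,165,203,300,345)
E
```

```text
tcp_pos: [0.467, -0.2346, 0.0493]
wrist_force: [1.1, -0.8, -0.4]
gripper_width: 0.005
tcp_pos: [0.4638, -0.2064, 0.0486]
wrist_force: [0.2, -0.3, -0.6]
gripper_width: 0.005
tcp_pos: [0.4629, -0.1945, 0.0486]
wrist_force: [0.7, 0.1, 0.3]
gripper_width: 0.008
165 ooooo...##################.##............####
166 oooooooo....##############..#............####
167 oooooooooooo..##############...#.........####
168 oooooooooooooo.############.............#####
169 oooooooooooooo.##########..............######
170 oooooooooooooo.#########................#####
171 oooooooooooooo.#########o................###.
172 oooooooooooooo.#########.................###.
173 oooooooooooooo.########..................#...
174 oooooooooooooo.########......o...............
175 ooooooooooooooo.#######......................
176 ooooooooooooooo.######.o.....................
177 ooooooooooooooo.######.o.....................
178 ooooooooooooooo.######.o.....................
179 ooooooooooooooo.######.......................
180 ooooooooooooooo.######.......................
181 ooooooooooooooo.######................
[... 357 characters left out ...]

189 ooooooo...###########........................
190 ooooo.....###########........................
191 oooo......###########........................
192 ooo.......###########........................
193 oo........###########........................
194 o.........##########.........................
195 ..........##########.........................
196 ..........##########.........................
197 ..........##########.........................
198 ..........##########.........................
199 ..........##########.........................
200 ...........#########.........................
201 ............######...........................
202 .............................................
```

```bash

python3 -m pendant '[[[0.06,0,0,0],[0.1,0,-0.3,0],[0.1,0,-0.7,0],[0.1,0,-1,0],[0.1,0,-1,0]]]' 0 |grep -E 'tcp_p|wrist|width'
python3 -m pendant '[[[0,-0.3,-0.2,0.06],[-0.3,-0.6,-0.5,0.12],[-0.6,-0.9,-0.6,0.18],[-1,-1,-0.6,0.236],[-1,-1,-0.6,0.236],[-1,-1,-0.6,0.236]]]' |grep -E 'tcp_p|wrist|width'
python3 - <<'E'
from h import *
S=optics.capture("side");T=optics.capture("top");cv2.imwrite("pics/raw_s8.png",S[:,:,::-1]);cv2.imwrite("pics/raw_t8.png",T[:,:,::-1])
def art(I,v0,v1,u0,u1):
    h=cv2.cvtColor(I,cv2.COLOR_RGB2HSV)[v0:v1,u0:u1].astype(int)
    for k,r in enumerate(h): print(v0+k,"".join("#" if p[2]<60 else ("H" if p[2]>150 and 40<p[1]<150 else ("o" if p[1]<=40 else ".")) for p in r))
art(S,165,205,300,345); art(T,215,234,290,350)
for tl in(0,5): print(tl,{k:(proj("side",p).round(1),proj("top",p).round(1)) for k,p in mallet([.461,-.167],np.radians(-85.5),tl,0).items()})
go(.597,.149,.18,-112)
E
```

```text
tcp_pos: [0.4668, -0.2061, 0.1532]
wrist_force: [0.7, 0.2, -0.4]
gripper_width: 0.376
tcp_pos: [0.5557, -0.0971, 0.2076]
wrist_force: [0.3, -0.4, 0.2]
gripper_width: 0.93
165 HHHHHHHHHHHHHHHHHHHHHHHHHHHHHHHHHHHHHHHHHHHHH
166 ooooHHHHHHHHHHHHHHHHHHHHHHHHHHH..HHHHHHHHHHHH
167 oooooooHHHHHHHHHHHHHHHHHHHHHHHHHHHHHH.HHHHHHH
168 oooooooooooHHHHHHHHHHHHHHHHHHHHHHHHHHH.HHHHHH
169 oooooooooooooooHHHHHHHHHHHHHHHHHHHHHHHHHHHHHH
170 ooooooooooooooooooHHHHHHHHHHHHHHHHHHHHHH..HHH
171 ooooooooooooooooooooooHHHHHHHHHHHHHHHHHHHHHHH
172 oooooooooooooooooooooooHHHHHHHHHHHHHHHHHHHH.H
173 ooooooooooooooooooooooHHHHHHHHHHHHHHHHHHHHHHH
174 oooooooooooooooooooooHHHHHHHHHHHHHHHHHHHHHHHH
175 ooooooooooooooooooooHHHHHHHHHH.HHHHHHHHHHHHHH
176 oooooooooooooooooooHHHHHHHHHH..HHHHHHHHHHHHHH
177 ooooooooooooooooooHHHHHHHHHH...HHHHHHHHHHHHHH
178 oooooooooooooooooHHHHHHHHHH...HHHHHHHHHHHHHHH
179 oooooooooooooooHHHHHHHHHHH...HHHHHHHHHHHHHHHH
180 oooooooooooooooHHHHHHHHHH....HHHHHHHHHHHHHHHH
181 ooooooooooooooHHHHHHHHHH....HHHHHHHHHHHHHHHHH
182 ooooooooooooo......HHHHH...HHHHHHHHHHHHHHHHHH
183 ooooooooooo.#....##..HH..
[... 2065 characters left out ...]
.............................................
231 .......######...............................................
232 ............................................................
233 ............................................................
0 {'end': (array([329. , 171.1]), array([341.8, 223. ])), 'top': (array([315.4, 182.9]), array([301.9, 224.6])), 'bot': (array([314.3, 198.6]), array([299.9, 226.2]))}
5 {'end': (array([329.1, 173.1]), array([342.3, 223.3])), 'top': (array([316.1, 181.8]), array([303.6, 224.5])), 'bot': (array([314.3, 198.1]), array([299.9, 226.2]))}
t 20.45 tcp [ 0.5554 -0.0983  0.2078] yaw -112.8 shift [-2.442  0.573  0.278] turn -0.007 F [-0.3 -0.9  0.5] w 0.972 gf 0.0
```

The mallet stands upright again: its blob is round, 12 px wide, with the top dot centred and the handle shadow detached. Now the post.

```bash

python3 -m pendant '[[[-0.3,0.1,0,0],[-0.7,0.2,0,0],[-1,0.25,0,0],[-1,0.25,0,0]]]' 0 >/dev/null
python3 -m pendant '[[[-0.5,0.1,0,0],[-1,0.2,0,0],[-1,0.25,0,0],[-1,0.25,0,0]]]' >/dev/null
python3 -c "
from h import *
go(.5965,.1485,.15,-112)"
```

```text
t 21.25 tcp [0.5868 0.1057 0.208 ] yaw -112.7 shift [-0.433  0.075  0.579] turn -0.006 F [ 0.5 -0.2 -0.4] w 1.002 gf 0.0
```

```bash

python3 -m pendant '[[[-0.2,0.04,0.1,0],[-0.43,0.075,0.4,0],[-0.43,0.075,0.8,0],[-0.43,0.075,1,0],[-0.43,0.075,1,0],[-0.43,0.075,1,0]]]'|grep -E 'tcp_p|wrist|width'
python3 -m pendant '[[[0,0,0.1,0],[0,0,0.2,0],[0,0,0.25,0],[0,0,0.25,0]]]' |grep -E 'tcp_p|wrist|width'
python3 -m pendant '[[[0,0,0,0],[0,0,0,0],[0,0,0,0],[0,0,0,0],[0,0,0,0],[0,0,0,0],[0,0,0,0],[0,0,0,0]]]' 1 |grep -E 'tcp_p|wrist|width'
python3 -m pendant '[[[0,0,0,0],[0,0,0,0],[0,0,0,0]]]' 1 |grep -E 'tcp_p|wrist|width|force'
python3 -c "
from h import *
go(.5965,.1485,.15,-112)"
```

```text
tcp_pos: [0.5975, 0.1477, 0.1089]
wrist_force: [-0.3, -0.2, 1.4]
gripper_width: 1.005
tcp_pos: [0.5963, 0.1483, 0.0827]
wrist_force: [0.1, 1.0, -0.3]
gripper_width: 1.0
tcp_pos: [0.5969, 0.1487, 0.0835]
wrist_force: [-0.0, 0.6, -0.4]
gripper_width: 0.353
tcp_pos: [0.5968, 0.1487, 0.0835]
wrist_force: [-1.0, 0.6, -0.0]
gripper_width: 0.175
gripper_force: 30.0
t 23.35 tcp [0.5968 0.1487 0.0835] yaw -112.8 shift [ 0.003  0.002 -0.665] turn -0.007 F [-1.   0.6 -0. ] w 0.175 gf 30.0
```

```bash

python3 -m pendant '[[[0.003,-0.074,0,0.044],[0.013,-0.148,0,0.087],[0.029,-0.22,0,0.131],[0.051,-0.291,0,0.175],[0.051,-0.291,0,0.175]]]'|grep -E 'tcp_p|wrist|gripper|rot'
python3 -m pendant '[[[0.003,-0.074,0,0.044],[0.013,-0.148,0,0.087],[0.013,-0.148,0,0.087]]]'|grep -E 'tcp_p|wrist|gripper|rot'
python3 -m pendant '[[[0.001,-0.044,0,0.026],[0.003,-0.074,0,0.044],[0.003,-0.074,0,0.044]]]'|grep -E 'tcp_p|wrist|gripper|rot'
```

```text
tcp_pos: [0.6225, 0.1327, 0.0835]
ee_rot: [[-0.68, -0.733, 0.001], [-0.733, 0.68, 0.001], [-0.001, -0.0, -1.0]]
wrist_force: [0.5, 0.9, -1.1]
gripper_width: 0.177
gripper_force: 30.0
tcp_pos: [0.6324, 0.1219, 0.0835]
ee_rot: [[-0.796, -0.606, 0.001], [-0.606, 0.796, 0.001], [-0.002, -0.0, -1.0]]
wrist_force: [0.8, 2.2, -1.6]
gripper_width: 0.176
gripper_force: 30.0
tcp_pos: [0.6364, 0.1163, 0.0835]
ee_rot: [[-0.845, -0.535, 0.001], [-0.535, 0.845, 0.001], [-0.002, -0.0, -1.0]]
wrist_force: [2.3, 2.0, -1.8]
gripper_width: 0.177
gripper_force: 30.0
```

```bash

python3 -m pendant '[[[0.003,-0.074,0,0.044],[0.013,-0.148,0,0.087],[0.025,-0.206,0,0.122],[0.025,-0.206,0,0.122],[0.025,-0.206,0,0.122]]]'|grep -E 'tcp_p|wrist|gripper|rot'
python3 - <<'E'
from h import *
S=optics.capture("side");T=optics.capture("top");cv2.imwrite("pics/raw_s9.png",S[:,:,::-1]);cv2.imwrite("pics/raw_t9.png",T[:,:,::-1])
P=[np.array(p) for p in([.5968,.1487],[.6225,.1327],[.6324,.1219],[.6364,.1163],sense()["tcp_pos"][:2])]
A=np.array([[2*p[0],2*p[1],1] for p in P]);b=[p@p for p in P];c=np.linalg.lstsq(A,np.array(b),rcond=None)[0];print("circle",c[:2],np.sqrt(c[2]+c[:2]@c[:2]))
T0=cv2.cvtColor(cv2.imread("pics/raw_top0.png"),4)
d=np.abs(T.astype(int)-T0).sum(2); 
def art(I,v0,v1,u0,u1):
    h=cv2.cvtColor(I,cv2.COLOR_RGB2HSV)[v0:v1,u0:u1].astype(int)
    for k,r in enumerate(h): print(v0+k,"".join("#" if p[2]<60 else ("o" if p[1]<=40 and p[2]>200 else ("-" if p[1]<=50 and p[2]>120 else ("+" if p[1]<80 else "."))) for p in r))
art(T,175,245,185,290)
E
```

```text
tcp_pos: [0.6455, 0.0975, 0.0836]
ee_rot: [[-0.949, -0.315, 0.002], [-0.315, 0.949, 0.001], [-0.002, 0.0, -1.0]]
wrist_force: [3.6, 2.5, -5.0]
gripper_width: 0.177
gripper_force: 30.0
circle [0.56597703 0.07065074] 0.0839179569893596
175 oooo-+####-o--oooooooooooooooooo----------ooooooooooooooooo---ooooooooooo-++ooooooooooo..................
176 ooooo-+++##--ooooooooooooooooooo-----------ooo--oooooooo-o------oooooooooo-ooooooooooo+..................
177 oooooooo-+++-oooooooooooooooooo-----------------oooooo----------oooooooooo-++ooooooooo...+++.............
178 oooooooooo+-ooooooooooooooooooo-----------------oo--------------ooooooooooo-oooooooo-..#+----+...........
179 ooooooooooo-ooooooooooooooooooo-------------------------o--------oooooooooo--ooo-+++###+--o---...........
180 oooooooooo--ooooooooooooooooooo----------------------ooo---------ooooooooooo--++#######+-o----+..........
181 ooooooooo+-oooooooooooooooooo----------------------ooooo-----++##+#+-ooooooo--+########+-o----+..........
182 ooooooooo+-oooooooooooooo------------------------ooooooo---++########+--oooo--+########+--o-
[... 6133 characters left out ...]
........................................
239 ++++++++-oooo---ooooo+.............................+---+.................................................
240 ++++++++-oooooooooooo................................+-..................................................
241 ++++++++-ooooooooooo+....................................................................................
242 +++++++++-oooooooooo.....................................................................................
243 +++++++++..-ooooooo+.....................................................................................
244 +++++++++....-ooooo......................................................................................
```

```bash

python3 - <<'E'
from h import *
C=np.array([.5655,.0705]);ang=lambda p:(np.degrees(np.arctan2(p[1]-C[1],p[0]-C[0])).round(2),np.hypot(*(p[:2]-C)).round(4))
for n,u,v,z in(("tip",238.5,240.5,.01),("pa",236.3,228,.01),("pb",238,236,.01),("pin",275.5,180.9,.032),("lug end",279.2,198,.045),("noz",233.0,208.3,.150),("noz top",233,207.5,.156),("hub",228.2,189.5,.09),("big",208.3,202.5,.094),("small",250.4,187,.079)): 
    p=bp("top",u,v,z);print(n,p.round(4),ang(p))
a=bp("top",236.3,228,.01);b=bp("top",238,236,.01);print("ptr dir",np.degrees(np.arctan2(*(b-a)[1::-1])))
s=sense();print(ang(s["tcp_pos"]),s["wrist_force"],s["time_s"])
E
```

```text
tip [0.4081 0.0327 0.01  ] (np.float64(-166.51), np.float64(0.1619))
pa [0.4484 0.0413 0.01  ] (np.float64(-166.0), np.float64(0.1207))
pb [0.4226 0.0349 0.01  ] (np.float64(-166.0), np.float64(0.1473))
pin [ 0.6042 -0.0821  0.032 ] (np.float64(-75.79), np.float64(0.1574))
lug end [ 0.5461 -0.0946  0.045 ] (np.float64(-96.7), np.float64(0.1662))
noz [0.4955 0.0482 0.15  ] (np.float64(-162.31), np.float64(0.0735))
noz top [0.4972 0.048  0.156 ] (np.float64(-161.77), np.float64(0.0719))
hub [0.5616 0.068  0.09  ] (np.float64(-147.31), np.float64(0.0047))
big [0.5182 0.1278 0.094 ] (np.float64(129.49), np.float64(0.0743))
small [ 0.5734 -0.0011  0.079 ] (np.float64(-83.67), np.float64(0.072))
ptr dir -166.01058309038794
(np.float64(18.67), np.float64(0.0844)) [ 4.30556114  2.52432684 -3.73222262] 25.05
```

```bash

python3 -m pendant '[[[-0.02,-0.035,0,0.019],[-0.02,-0.066,0,0.038],[-0.02,-0.066,0,0.038],[-0.02,-0.066,0,0.038]]]'|grep -E 'tcp_p|wrist|gripper|rot'
python3 - <<'E'
from h import *
T=optics.capture("top");cv2.imwrite("pics/raw_t10.png",T[:,:,::-1])
go(.6479,.0914,.0835,-166)
C=np.array([.5655,.0705]);print(np.degrees(np.arctan2(*(sense()["tcp_pos"][:2]-C)[::-1])))
h=cv2.cvtColor(T,cv2.COLOR_RGB2HSV)[200:222,220:250].astype(int)
for k,r in enumerate(h): print(200+k,"".join("#" if p[2]<60 else ("o" if p[1]<=40 and p[2]>200 else ("-" if p[1]<=50 and p[2]>120 else ("+" if p[1]<80 else "."))) for p in r))
h=T[202:216,228:242].max(2);w=(h<70)*(70.-h);v,u=np.mgrid[202:216,228:242];print((w*u).sum()/w.sum(),(w*v).sum()/w.sum())
h=cv2.cvtColor(cv2.imread("pics/raw_t9.png"),4)[202:216,228:238].max(2);w=(h<70)*(70.-h);v,u=np.mgrid[202:216,228:238];print((w*u).sum()/w.sum(),(w*v).sum()/w.sum())
for a in(-166,-164): 
    p=C+.072*np.array([np.cos(np.radians(a)),np.sin(np.radians(a))]);print(a,proj("top",[*p,.15]))
E
```

```text
tcp_pos: [0.6474, 0.0909, 0.0835]
ee_rot: [[-0.971, -0.241, -0.003], [-0.241, 0.971, -0.001], [0.003, -0.0, -1.0]]
wrist_force: [-2.5, 1.5, 0.8]
gripper_width: 0.176
gripper_force: 30.0
t 25.5 tcp [0.6474 0.0909 0.0835] yaw -166.1 shift [-0.006  0.004 -0.   ] turn -0.001 F [-2.6  1.   1.8] w 0.167 gf 30.0
13.985681805114185
200 ------------------------------
201 -------------------------o----
202 +----------------------oooo---
203 -----------------------oooo---
204 -----------+++---------ooooo--
205 ---------++--++++------ooooooo
206 --------+-++++-+#++----ooooooo
207 ------++++####+-+#+-----oooooo
208 -----++++#####+--+++----oooooo
209 -----++++#####+--++++---oooooo
210 -----++--+####+--++++---oooooo
211 -----+++--###++--++++---oooooo
212 -----+++---+++--+++++---oooooo
213 -----++++------++#+++---oooooo
214 -----++++++--+++#++++----ooooo
215 ------+++++++++##+++-----ooooo
216 ------++-+++++++++++-----ooooo
217 -------++++++++++++------oooo-
218 --------+#+++++#++-----oooooo-
219 ----------++###++----ooooooo-.
220 ---------------------ooo-oo+..
221 ----------------------oo--....
232.00898876404494 209.11797752808988
233.43435582822084 208.71411042944786
-166 [231.35236114 208.21167467]
-164 [232.17670139 208.01814509]
```

```bash
python3 -m pendant '[[[0,0,0,0],[0,0,0,0],[0,0,0,0]]]'|grep -E 'tcp_p|wrist|gripper'; python3 -c "
from station import r
print(r.finish_job())"
```

```text
tcp_pos: [0.6475, 0.0909, 0.0835]
wrist_force: [-5.2, 1.3, 2.4]
gripper_width: 0.173
gripper_force: 30.0
the job is handed in; nothing more can be done
None
```

I handed the job in at about 26 s: pin knocked down with the mallet, mallet standing on its head clear of the carousel, and the glue bottle within about 1° of the pointer by my measurement, with the post still gripped; the hand-in gave no verdict, the mallet needed tipping upright after it tilted in the grip, and I judged the pin fully down from the stop force and its image shift.

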